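# Turn the organiser lid to the blue-flower compartment and stock it with the doll

## Robot

A 6-joint arm with a two-finger parallel gripper is mounted at the origin on a cart in front of the work surface, level with it; the furniture and walls round the work are solid. World frame = base frame: x ahead of the robot, y to its left, z up, the work surface at z = 0. Lengths are in m, angles in degrees, forces in N, time in s.
With the tool pointing down it reaches from about 0.25 to 0.725 m from the base axis. Payload 9.7 kg.
Tool frame: the origin (TCP) lies between the finger pads; the fingertips stand 11 mm ahead of it and the grasp point (between the pads) lies 8 mm behind it; z points along the fingers, x is the direction in which the jaws open and shut, and the axes are right-handed (so a half turn about z gives the same grasp; the last joint's range is limited). The gripper opens to 85 mm and grips with 20 to 120 N. Pads are 22 mm wide; open, the fingers measure 114 mm over their backs; the gripper's body (76 mm by 85 mm) begins 54 mm behind the grasp point. The pads swing forward as they close: fully open they stand 13 mm farther back than shut.
Start: joints at [63.14, 4.979, 10.078, 95.1, 0, 90], TCP at [0.248, 0.491, 0.242] pointing down, gripper open.
Joint ranges: [-179.16, 179.16], [-48.56, 103.87], [-65.8, 70.77], [-126.05, 130.52], [-82.76, 87.17], [-180, 180]. Speed limits (degrees/s): [127.2, 127.2, 147.25, 180, 180, 180].

## Interface

Orientations are given as [roll, pitch, yaw] about the fixed x, y, z axes, in that order (R = Rz(yaw) Ry(pitch) Rx(roll)).
In Python, from workcell import get_obs, camera, job_done gives the robot as it stands.
- The arm moves only by the tool arm_command, never from a script. Its argument "increments" is a list of rows, each a list of 2 entries, a list of its own where there are three numbers: the shift along the tool's x, y, z in units of 25 mm (1.0 is 25 mm), then the turn about the tool's z in units of 6 degrees (1.0 is 6 degrees). In form: [[[dx, dy, dz], roll], ...]. A call has 1 to 5 rows; each row is the pose to reach, as a shift and turn from the pose measured when the call began, along the tool's axes at that moment; what a row does not reach only later rows make up. A row lasts 1/10 s, in which the tool goes at most 50 mm and 8.59 degrees, less where a joint would pass 70% of its speed; a pose out of reach is approached as far as the arm can. A call with a gripper value outside its range is refused whole. "claw" is the closure, from -1 (fully open) to 1 (shut), so that 0 is half open, set as the call begins (left out, the last holds). The fingers move at their own pace and stop on an object; "force" is the grip in N (left out, the last holds). Time passes only in rows, so rows that repeat a pose let the fingers close. It gives the time, the measured TCP pose, the force and the opening at its end, in the units of the state.
- get_obs(): the state, without advancing time (a new reading comes with each control period).
- camera(name): name is "scene" or "top"; returns a dict with "frame" (400x640x3 uint8, red, green, blue), "range_z" (400x640 float32, m along the optical axis (not along the pixel's ray), 0 where there is no reading), "K" (3x3 intrinsics, pixels), "R" (3x3) and "t" (3): a world point X has camera coordinates R X + t. Camera axes: x right, y down, z forward; pixel columns grow to the right and rows downward; lengths in m; the calibration is good to about 2 mm. A picture is of the moment at which its call begins.
- job_done(): hands the job in, once; it reports no verdict.
The state is a dict: "time": time; "q": joint angles; "qd": joint speeds; "joint_efforts": joint torques, N m; "ee_pos": TCP position; "tcp_rot": TCP orientation; "wrist_force": force on the tool from outside, world axes, zero at the start; "torque": the same for the moment, N m; "opening": finger opening in m.
Only numpy, scipy, OpenCV 4.12 (cv2) and the standard library are available. Lean on these libraries where they do the work, as an engineer would, in place of code of your own. Each camera call takes 0.05 s, during which the arm holds its last target.

## Task

First turn the red lid of the round organiser by its wooden bar until the lid's opening is squarely over the compartment marked with the blue flower, with no divider showing in it. Then lift the black doll straight up over the front rail of the display stand, bring it across, and lower it upright (do not drop it) through the opening onto the floor of that compartment, and let go. Leave the pale doll and the purple candle on the stand alone.

Things in the scene. Friction and masses are not known exactly. Their poses are not given: they have to be found in the camera images.
- organiser: fixed round wooden organiser, 264 mm across its brim (brim top z = 64 mm), drum 196 mm across; origin on its axis at counter level. Inside: three equal 120-degree compartments, floor at z = 12 mm, inner radius 93 mm, 5 mm dividers; a flower on the brim marks the middle of each, at 60, -60 and 180 degrees from its +x (counter-clockwise from above). Yellow is at 180; blue and red may swap
- lid (a joint): the organiser's red lid; turns about the vertical axis with light friction (0.06 N m) and stays where left. Angle (rad) of the middle of its opening from the organiser's +x, counter-clockwise from above, stops at -2.6 and 2.6. At 1.05 the opening is over the compartment at 60 degrees, at -1.05 over the one at -60; it starts between these two
- lid_bar (a point): grip point of the lid's straight wooden bar handle, on the lid's axis, 20 mm above the lid's top face (lid top z = 66 mm, bar top z = 98 mm). The bar is 60 mm long along this point's x axis (which points to the opening), 16 mm wide along its y axis, centred on the axis; it turns with the lid
- lid_opening (a point): centre of the lid's opening, at the level of the lid's top (z = 66 mm), 61 mm from the axis; x axis points radially outward, z up; turns with the lid. The opening is a ring sector from radius 34 to 88 mm, 92 degrees wide, edged in brass
- blue_flower: flat blue enamel flower brooch, 34 mm across and 8 mm thick, fixed on the organiser's brim outside one compartment; origin at the centre of its underside, 115 mm from the organiser's axis. The compartment it marks lies straight between it and the axis
- red_flower: flat red enamel flower brooch, 34 mm across and 8 mm thick, fixed on the organiser's brim outside one compartment; origin at the centre of its underside, 115 mm from the organiser's axis. The compartment it marks lies straight between it and the axis
- yellow_flower: flat yellow enamel flower brooch, 34 mm across and 8 mm thick, fixed on the organiser's brim outside one compartment; origin at the centre of its underside, 115 mm from the organiser's axis. The compartment it marks lies straight between it and the axis
- stand: low wooden display stand fixed to the counter, 100 mm deep (x), 245 mm wide (y), open above; origin at the centre of its underside, front towards its own -x. Its board is 30 mm above the counter; front rail, side cheeks and back panel rise about 35 mm above the board (tops at z = 65 mm). Three things stand on it in a row along y, 75 mm apart, in any order
- black_doll_center (a point): centre (56 mm above its foot) of the wooden peg doll with black body and gold bands; upright, 112 mm tall, at most 35 mm across, round (grip it at any yaw, 70 to 90 mm above its foot, clear of the rail and later of the lid), about 45 g; z is its long axis, upward
- pale_doll_center (a point): centre (50 mm above its foot) of the pale wooden peg doll with a red band, 100 mm tall and 30 mm across; stays on the stand; z is its long axis
- purple_candle_center (a point): centre (32 mm above its foot) of a white candle with purple flowers in a clear box, 53 x 53 x 64 mm; stays on the stand; z upward
There are look-alikes about, which are no part of the job. What is shaped like the part that bears black_doll_center but orange or turquoise is not meant.

How it is judged (in metres and radians):
On the way, in this order (a step that is already met when the one before it is completed fails the run):
1. the lid's opening is over the compartment with the blue flower (within 8 degrees) (y of blue_flower in the frame of lid_opening between -0.016 and 0.016 m and x of blue_flower in the frame of lid_opening above 0 m), for 0.2 s.
2. the black doll is lifted above the stand's front rail while still over the stand (z of black_doll_center in the frame of stand above 0.123 m and x of black_doll_center in the frame of stand between -0.05 and 0.05 m and y of black_doll_center in the frame of stand between -0.12 and 0.12 m).
At the end, for the whole second after the job is handed in: The lid's opening points at the blue flower (flower within 16 mm of the opening's centre line, about 8 degrees); the black doll stands upright (within 7 degrees) on that compartment's floor (centre 68 mm above the counter, within 6 mm), within 35 mm of the opening's centre, at rest and released (all of step 1 and horizontal distance between black_doll_center and lid_opening below 0.035 m and height (world z) of black_doll_center between 0.062 and 0.074 m and angle between black_doll_center's own z axis and vertical below 0.12 rad and linear speed of black_doll below 0.02 m/s and velocity of joint lid between -0.05 and 0.05 rad/s); the robot touches nothing.
It fails at once if the pale doll is knocked over or shifted by more than 30 mm (distance of pale_doll_center from where it was at the start of the episode above 0.03 m or angle between pale_doll_center's own z axis and vertical above 0.5 rad).
It fails at once if the purple candle is knocked over or shifted by more than 30 mm (distance of purple_candle_center from where it was at the start of the episode above 0.03 m or angle between purple_candle_center's own z axis and vertical above 0.5 rad).
It fails at once if the black doll is dropped into the opening (falls faster than 0.7 m/s there) (horizontal distance between black_doll_center and lid_opening below 0.04 m and height (world z) of black_doll_center below 0.13 m and linear speed of black_doll above 0.7 m/s).
It also fails if it takes over 61 s, if anything falls off the work surface, if the arm or the gripper's body presses on something with over 40 N, if the wrist force passes 120 N, or if a joint passes its speed limit or range.

## Working session

There is one attempt and no reset: what is moved stays moved. The work goes in short steps, Python scripts to look and compute and a tool call to move; the robot and the scene stay as the last step left them, time stands still between calls to the robot, and variables do not carry over. Pictures are saved under pics/ and viewed, and the job is handed in when it is done.

Besides the shell and the picture viewer there is one more tool, called after "Request:" by a JSON object that holds its "method" and its "body". arm_command: Moves the arm, as the interface text tells. Its arguments: {"type":"object","properties":{"increments":{"type":"array"},"claw":{"type":"number"},"force":{"type":"number"}},"required":["increments"]}

```bash
mkdir -p pics; ls; cat > h.py <<'E'
import numpy as np, cv2
from workcell import get_obs, camera, job_done
def snap(n,f):
    c=camera(n); np.savez('pics/'+f+'.npz',**c); cv2.imwrite('pics/'+f+'.png',c['frame'][:,:,::-1]); return c
def cloud(c):
    z=c['range_z'].astype(float); K=np.array(c['K']);v,u=np.mgrid[:z.shape[0],:z.shape[1]]
    P=np.stack([(u-K[0,2])/K[0,0]*z,(v-K[1,2])/K[1,1]*z,z],-1)
    W=(P-np.array(c['t']))@np.array(c['R']); W[z<=0]=np.nan; return W
E
python3 - <<'E'
from h import *
for n in('scene','top'): snap(n,n+'0')
o=get_obs(); print(o)
E
```

```text
pics
{'time': 0.1, 'q': array([ 6.31405747e+01,  5.00845400e+00,  1.00376285e+01,  9.50979432e+01,
       -1.91100867e-03,  9.00003203e+01]), 'qd': array([ 0.02306439, -0.02616296,  0.11782579,  0.0980472 , -0.10261119,
        0.01135696]), 'joint_efforts': array([-1.31960228e-04, -5.21561694e+01,  4.65653872e+01,  1.60744437e-02,
        2.24921172e-05,  1.64366321e-05]), 'ee_pos': array([0.24841485, 0.4904928 , 0.24163687]), 'tcp_rot': array([1.79998089e+02, 6.87686996e-02, 6.31402543e+01]), 'wrist_force': array([ 0.63526841, -0.4777228 , -0.6201336 ]), 'torque': array([0.02831124, 0.00761689, 0.09872102]), 'opening': 0.08540586231005463}
```

View pics/scene0.png

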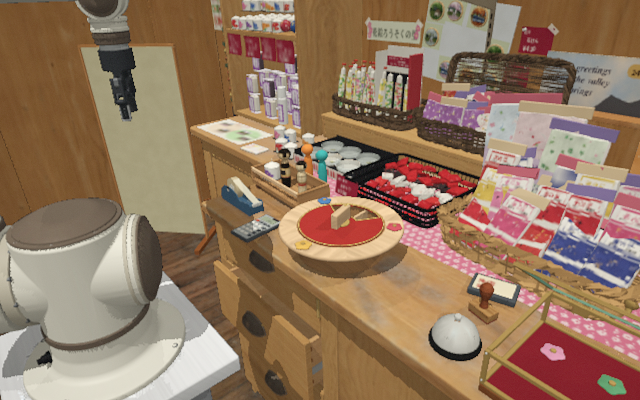

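View pics/top0.png

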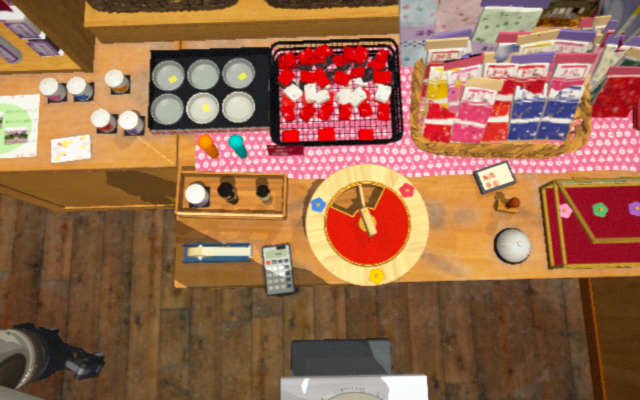

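The top view shows the organiser centred near (367,224), with the blue flower at (318,204), red at (406,190) and yellow at (376,275). The stand is near (232,195), with items at about (196,195), (228,193) and (263,192). The look-alikes are orange (207,145) and turquoise (237,145). Next I'll enlarge the crops and measure.

```bash
python3 - <<'E'
from h import *
a=cv2.imread('pics/top0.png');b=cv2.imread('pics/scene0.png')
A=cv2.resize(a[130:290,170:440],None,fx=2.9,fy=2.9,interpolation=cv2.INTER_CUBIC)[:,:790]
cv2.imwrite('pics/cropA.png',A)
cv2.imwrite('pics/cropB.png',cv2.resize(b[125:265,240:420],None,fx=4.2,fy=4.2,interpolation=cv2.INTER_CUBIC))
c=np.load('pics/top0.npz');W=cloud(c)
for u,v in[(367,224),(318,204),(406,190),(376,275),(196,195),(228,186),(228,193),(263,192),(263,188),(365,210),(207,145)]:print(u,v,W[v,u].round(4))
print(c['K'],c['R'],c['t'])
E
```

```text
367 224 [ 0.4689 -0.0381  0.1   ]
318 204 [0.5197 0.0637 0.0725]
406 190 [ 0.5459 -0.1295  0.0707]
376 275 [ 0.3638 -0.055   0.0705]
196 195 [0.5465 0.3303 0.0755]
228 186 [0.5501 0.2484 0.1383]
228 193 [0.5356 0.2485 0.137 ]
263 192 [0.5377 0.1772 0.1278]
263 188 [0.5468 0.1775 0.1253]
365 210 [ 0.4992 -0.0354  0.0984]
207 145 [0.6495 0.3005 0.108 ]
[[491.59605865   0.         311.04558217]
 [  0.         491.59605865 200.35934584]
 [  0.           0.           1.        ]] [[-0.02369464 -0.99953149 -0.01937426]
 [-0.98087897  0.02698838 -0.19273833]
 [ 0.19317091  0.01443694 -0.9810589 ]] [0.09251804 0.52993059 1.04059778]
```

View pics/cropA.png

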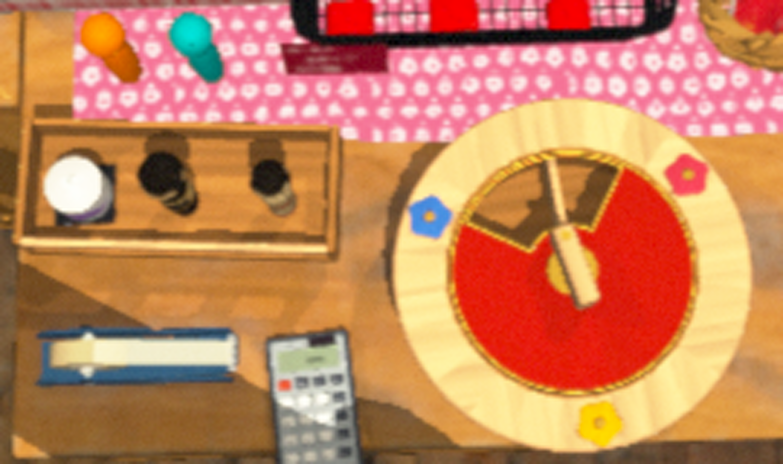

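View pics/cropB.png

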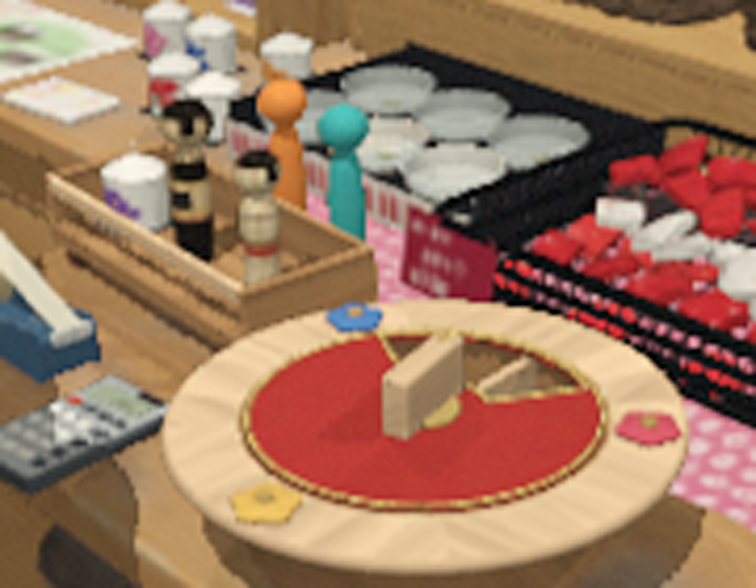

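The black doll is in the middle of the stand, with a black body and gold bands, seen at crop A (168,180) and crop B (190,190). The pale doll with the red band is to its right and the candle is to its left. The orange and turquoise figures are behind the stand and not meant. The blue flower is at the left of the brim. Next I'll measure precisely.

```bash
cat > m.py <<'E'
from h import *
def flowers(c):
    W=cloud(c);h=cv2.cvtColor(c['frame'],cv2.COLOR_RGB2HSV).astype(int);H,S,V=h[...,0],h[...,1],h[...,2]
    z=W[...,2]; near=(W[...,0]>.3)&(W[...,0]<.65)&(abs(W[...,1]+.04)<.16)
    res={}
    for n,m in dict(blue=(H>100)&(H<125)&(S>110),red=(H>165)&(H<178)&(S>100),yellow=(H>20)&(H<32)&(S>170)).items():
        mm=(m&near&(z>.066)&(z<.08)).astype(np.uint8)
        k,l,st,ce=cv2.connectedComponentsWithStats(mm); i=1+np.argmax(st[1:,4]); P=W[l==i]
        res[n]=np.r_[(P.min(0)+P.max(0))[:2]/2,P.mean(0)]; print(n,st[i,4],ce[i].round(1),res[n].round(4))
    return res
def bar(c,xy):
    W=cloud(c);m=(np.hypot(W[...,0]-xy[0],W[...,1]-xy[1])<.04)&(W[...,2]>.092)&(W[...,2]<.105)
    P=W[m][:,:2].astype(np.float32); (cx,s,a)=cv2.minAreaRect(P); print('bar',m.sum(),cx,s,a); q=P-P.mean(0); w,v=np.linalg.eigh(q.T@q); d=v[:,1]; print('bar mean',P.mean(0),'ang',np.degrees(np.arctan2(d[1],d[0])))
E
python3 - <<'E'
from m import *
for n in('top0','scene0'):
    c=dict(np.load(f'pics/{n}.npz')); print(n)
    r=flowers(c); C=np.mean([v[:2] for v in r.values()],0); print('C',C,'radii',{k:np.linalg.norm(v[:2]-C).round(4) for k,v in r.items()},{k:np.degrees(np.arctan2(*(v[:2]-C)[::-1])).round(1) for k,v in r.items()})
    bar(c,C)
    W=cloud(c)
    for nm,y0 in(('black',.2475),('pale',.1765),('candle',.328)):
        m=(np.hypot(W[...,0]-.54,W[...,1]-y0)<.036)&(W[...,2]>.075)
        P=W[m];print(nm,m.sum(),P.min(0).round(4),P.max(0).round(4))
        for z in np.arange(.075,.145,.01):
            Q=P[(P[:,2]>=z)&(P[:,2]<z+.01)]
            if len(Q)>3:print('  ',z.round(3),len(Q),Q.min(0)[:2].round(4),Q.max(0)[:2].round(4))
    s=(W[...,2]>.06)&(W[...,2]<.069)&(W[...,1]>.1)&(W[...,1]<.4)&(W[...,0]>.45)&(W[...,0]<.62)
    P=W[s]; print('stand',cv2.minAreaRect(P[:,:2].astype(np.float32)))
E
```

```text
top0
blue 101 [317.5 204.4] [0.5192 0.0638 0.5194 0.0648 0.0688]
red 66 [406.4 190.2] [ 0.5472 -0.1309  0.5458 -0.1305  0.069 ]
yellow 148 [376.4 275.4] [ 0.3628 -0.0572  0.363  -0.056   0.0688]
C [ 0.47640856 -0.04147361] radii {'blue': np.float64(0.1136), 'red': np.float64(0.1141), 'yellow': np.float64(0.1147)} {'blue': np.float64(67.9), 'red': np.float64(-51.6), 'yellow': np.float64(-172.1)}
bar 218 (0.4762488007545471, -0.04210246354341507) (0.059417445212602615, 0.016167661175131798) 18.04607582092285
bar mean [ 0.47576818 -0.04195129] ang -162.16287
black 271 [0.5264 0.2387 0.0757] [0.5618 0.2702 0.1453]
   0.075 22 [0.53   0.2418] [0.5497 0.2654]
   0.085 18 [0.5308 0.2427] [0.5503 0.2621]
   0.095 11 [0.5312 0.2426] [0.5463 0.2558]
   0.125 60 [0.5264 0.2387] [0.5618 0.2702]
   0.135 158 [0.5276 0.2401] [0.5575 0.2694]
pale 185 [0.5269 0.1635 0.0762] [0.554  0.1929 0.1342]
   0.075 7 [0.5293 0.1672] [0.5358 0.1888]
   0.085 17 [0.5286 0.1663] [0.5407 0.1835]
   0.115 62 [0.5269 0.1635] [0.554  0.1929]
   0.125 94 [0.5276 0.1667] [0.5509 0.1895]
candle 111 [0.5352 0.3149 0.0751] [0.5688 0.348  0.0929]
   0.075 110 [0.5352 0.3149] [0.5688 0.348 ]
stand ((0.5508453249931335, 0.2556324601173401), (0.2456049770116806, 0.10126451402902603), 86.92318725585938)
scene0
blue 41 [324.1 200.7] [0.521  0.0623 0.517  0.0597 0.0687]
red 48 [394.3 227.1] [ 0.5464 -0.1329  0.5434 -0.1355  0.0687]Traceback (most recent call last):
  File "<stdin>", line 4, in <module>
  File "m.py", line 8, in flowers
    k,l,st,ce=cv2.connectedComponentsWithStats(mm); i=1+np.argmax(st[1:,4]); P=W[l==i]
                                                        ~~~~~~~~~^^^^^^^^^^
    return _wrapfunc(a, 'argmax', axis=axis, out=out, **kwds)
    return bound(*args, **kwds)
ValueError: attempt to get argmax of an empty sequence
```

```bash
cat > plan.py <<'E'
from h import *
import sys
def rpy():
    o=get_obs(); r,p,y=np.radians(o['tcp_rot'])
    from scipy.spatial.transform import Rotation as Ro
    return o,Ro.from_euler('xyz',[r,p,y]).as_matrix()
def go(x,y,z,yaw):
    o,R=rpy(); d=np.array([x,y,z])-o['ee_pos']; s=R.T@d/.025
    roll=-((yaw-o['tcp_rot'][2]+180)%360-180)/6
    print('t',round(o['time'],2),'pos',o['ee_pos'].round(4),o['tcp_rot'].round(2),'open',round(o['opening'],4),'F',o['wrist_force'].round(1)); print('shift units',s.round(2),'roll',round(roll,2),'rows>=',np.linalg.norm(d)/.05,abs(roll)*6/8.59)
E
python3 - <<'E'
from m import *
from scipy.optimize import least_squares
Ws={n:cloud(dict(np.load(f'pics/{n}.npz'))) for n in('top0','scene0')}
for n,W in Ws.items():
  for nm,c0,zs in(('black',(.544,.2545),(.07,.08,.09,.10,.11,.12,.13)),('pale',(.5405,.178),(.07,.08,.09,.10,.11,.12))):
    for z in zs:
        m=(np.hypot(W[...,0]-c0[0],W[...,1]-c0[1])<.03)&(W[...,2]>=z)&(W[...,2]<z+.01); Q=W[m][:,:2]
        if len(Q)<6: continue
        r=least_squares(lambda p:np.hypot(*(Q-p[:2]).T)-p[2],[*c0,.015],loss='soft_l1',f_scale=.001)
        print(n,nm,z,len(Q),r.x.round(4),'y range',Q[:,1].min().round(4),Q[:,1].max().round(4))
import plan; plan.go(.476,-.042,.16,108)
E
```

```text
top0 black 0.07 16 [0.5433 0.2552 0.0133] y range 0.2418 0.2639
top0 black 0.08 26 [0.5435 0.2554 0.0128] y range 0.2427 0.2654
top0 black 0.09 16 [0.5453 0.2564 0.0135] y range 0.2426 0.2591
top0 black 0.12 20 [0.5441 0.2555 0.0172] y range 0.2395 0.2688
top0 black 0.13 144 [0.5432 0.2546 0.0131] y range 0.2387 0.2702
top0 pale 0.08 13 [0.542  0.1782 0.0131] y range 0.1672 0.1888
top0 pale 0.09 13 [0.543  0.1794 0.0137] y range 0.1663 0.1835
top0 pale 0.11 24 [0.5416 0.1784 0.0145] y range 0.1635 0.1929
top0 pale 0.12 118 [0.5404 0.178  0.0101] y range 0.1652 0.1905
scene0 black 0.07 35 [0.5468 0.2593 0.014 ] y range 0.2435 0.2633
scene0 black 0.08 33 [0.5455 0.2576 0.0124] y range 0.243 0.2636
scene0 black 0.09 37 [0.5459 0.2573 0.0121] y range 0.2434 0.2654
scene0 black 0.1 33 [0.5449 0.2568 0.0082] y range 0.2457 0.2627
scene0 black 0.11 14 [0.5447 0.2496 0.0067] y range 0.2432 0.2575
scene0 black 0.12 42 [0.5465 0.2584 0.0173] y range 0.2395 0.2676
scene0 black 0.13 53 [0.5459 0.2565 0.014 ] y range 0.2394 0.2641
scene0 pale 0.07 28 [0.5419 0.1789 0.0094] y range 0.1678 0.186
scene0 pale 0.08 33 [0.5429 0.1798 0.0118] y range 0.1654 0.1845
scene0 pale 0.09 39 [0.5428 0.1804 0.0104] y range 0.1662 0.1869
scene0 pale 0.1 18 [0.5434 0.1803 0.0081] y range 0.1697 0.1843
scene0 pale 0.11 40 [0.5425 0.1804 0.0136] y range 0.1655 0.1871
scene0 pale 0.12 53 [0.5409 0.1793 0.0105] y range 0.1632 0.1924
t 0.1 pos [0.2484 0.4905 0.2416] [1.800e+02 7.000e-02 6.314e+01] open 0.0854 F [ 0.6 -0.5 -0.6]
shift units [-14.88  17.74   3.28] roll -7.48 rows>= 11.696292763097361 5.222321963100219
```

Request:
{"method": "arm_command", "body": {"increments": [[[-1.2, 1.4, 0], 0], [[-2.4, 2.9, 0], 0], [[-3.7, 4.4, 0], 0], [[-4.9, 5.9, 0], 0], [[-6.2, 7.4, 0], 0]], "claw": -0.3}}

```text
time: 0.6
ee_pos: [0.3436, 0.2669, 0.2415]
tcp_rot: [-180.0, 0.1, 63.2]
wrist_force: [1.3, 0.5, 0.6]
opening: 0.0554
```

Request:
{"method": "arm_command", "body": {"increments": [[[-1.2, 1.4, 0], 0], [[-2.4, 2.9, 0], 0], [[-3.7, 4.4, 0], 0], [[-4.9, 5.9, 0], 0], [[-6.2, 7.4, 0], 0]]}}

```text
time: 1.1
ee_pos: [0.4391, 0.0432, 0.2416]
tcp_rot: [180.0, 0.1, 63.2]
wrist_force: [0.5, 0.4, -0.1]
opening: 0.0553
```

```bash
python3 -c "
import plan; plan.go(.476,-.042,.16,108)"
```

```text
t 1.1 pos [0.4391 0.0432 0.2416] [1.7999e+02 7.0000e-02 6.3180e+01] open 0.0553 F [ 0.5  0.4 -0.1]
shift units [-2.37  2.85  3.27] roll -7.47 rows>= 2.4722151667893786 5.217565695358693
```

Request:
{"method": "arm_command", "body": {"increments": [[[-0.8, 1.0, 1], -1.4], [[-1.6, 1.9, 2], -2.8], [[-2.37, 2.85, 3], -4.2], [[-2.37, 2.85, 3.27], -5.6], [[-2.37, 2.85, 3.27], -7.0]]}}

```text
time: 1.6
ee_pos: [0.4751, -0.0429, 0.1578]
tcp_rot: [-179.8, -0.0, 105.4]
wrist_force: [-0.4, -0.3, -0.5]
opening: 0.0556
```

```bash
python3 -c "
import plan; plan.go(.476,-.042,.084,108)
from m import *
c=snap('scene','s1');c=snap('top','t1'); bar(c,(.476,-.042))"
```

```text
t 1.6 pos [ 0.4751 -0.0429  0.1578] [-1.7976e+02 -2.0000e-02  1.0541e+02] open 0.0556 F [-0.4 -0.3 -0.5]
shift units [0.02 0.06 2.95] roll -0.43 rows>= 1.475276963093175 0.30099324613464923
bar 0 (0.0, 0.0) (0.0, 0.0) 0.0
bar mean [nan nan] ang 90.0m.py:13: RuntimeWarning: Mean of empty slice.
  P=W[m][:,:2].astype(np.float32); (cx,s,a)=cv2.minAreaRect(P); print('bar',m.sum(),cx,s,a); q=P-P.mean(0); w,v=np.linalg.eigh(q.T@q); d=v[:,1]; print('bar mean',P.mean(0),'ang',np.degrees(np.arctan2(d[1],d[0])))
  ret = um.true_divide(
```

View pics/s1.png

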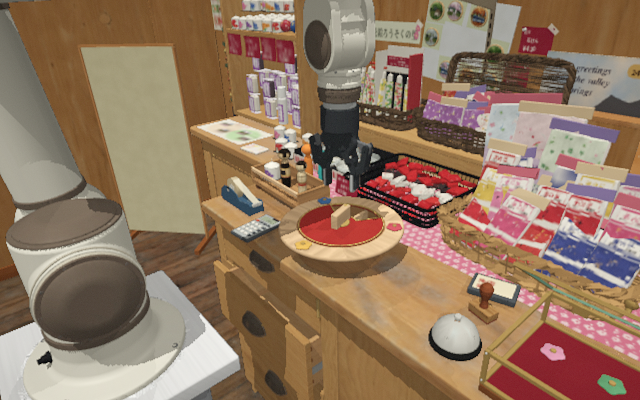

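The gripper is above the bar (340,215), open at (340,165). The jaws are roughly across the bar. I'll descend and close gently.

Request:
{"method": "arm_command", "body": {"increments": [[[0, 0, 0.8], -0.4], [[0, 0.05, 1.6], -0.4], [[0, 0.05, 2.4], -0.4], [[0, 0.05, 2.95], -0.4], [[0, 0.05, 2.95], -0.4]]}}

```text
time: 2.2
ee_pos: [0.4757, -0.0417, 0.0839]
tcp_rot: [-179.7, -0.0, 107.5]
wrist_force: [0.2, -0.1, 0.7]
opening: 0.0551
```

Request:
{"method": "arm_command", "body": {"increments": [[[0, 0, 0], 0], [[0, 0, 0], 0], [[0, 0, 0], 0], [[0, 0, 0], 0], [[0, 0, 0], 0]], "claw": 0.9, "force": 25}}

```text
time: 2.7
ee_pos: [0.4758, -0.0405, 0.085]
tcp_rot: [-179.8, -0.2, 107.6]
wrist_force: [-2.9, 7.1, 4.8]
opening: 0.0152
```

```bash
python3 -c "
import plan; plan.go(.476,-.042,.084,158)"
```

```text
t 2.7 pos [ 0.4758 -0.0405  0.085 ] [-1.7983e+02 -1.6000e-01  1.0758e+02] open 0.0152 F [-2.9  7.1  4.8]
shift units [-0.06 -0.01  0.04] roll -8.4 rows>= 0.03542581518036403 5.869654469654596
```

Request:
{"method": "arm_command", "body": {"increments": [[[0, 0, 0], -1.0], [[0, 0, 0], -2.0], [[0, 0, 0], -3.0], [[0, 0, 0], -4.0], [[0, 0, 0], -5.0]]}}

```text
time: 3.2
ee_pos: [0.4762, -0.041, 0.0851]
tcp_rot: [-179.9, -0.2, 137.8]
wrist_force: [3.3, -2.2, -5.8]
opening: 0.0154
```

```bash
python3 -c "
import plan; plan.go(.4758,-.0408,.085,158)"
```

```text
t 3.2 pos [ 0.4762 -0.041   0.0851] [-1.7991e+02 -1.5000e-01  1.3778e+02] open 0.0154 F [ 3.3 -2.2 -5.8]
shift units [ 0.02 -0.    0.  ] roll -3.37 rows>= 0.009316742815066299 2.353756328442101
```

Request:
{"method": "arm_command", "body": {"increments": [[[0, 0, 0], -1.0], [[0, 0, 0], -2.0], [[0, 0, 0], -3.0], [[0, 0, 0], -3.4], [[0, 0, 0], -3.4]]}}

```text
time: 3.7
ee_pos: [0.4766, -0.0413, 0.0851]
tcp_rot: [-179.9, -0.1, 158.2]
wrist_force: [4.0, -2.6, -7.2]
opening: 0.0156
```

Request:
{"method": "arm_command", "body": {"increments": [[[0, 0, 0], 0], [[0, 0, 0], 0], [[0, 0, 0], 0], [[0, 0, 0], 0], [[0, 0, 0], 0]], "claw": -0.3}}

```text
time: 4.2
ee_pos: [0.4766, -0.0413, 0.0852]
tcp_rot: [-180.0, -0.1, 158.2]
wrist_force: [0.5, -0.2, 0.5]
opening: 0.0558
```

Request:
{"method": "arm_command", "body": {"increments": [[[0, 0, -1], 0], [[0, 0, -2.5], 0], [[0, 0, -4], 0], [[0, 0, -5], 0], [[0, 0, -5], 0]]}}

```text
time: 4.7
ee_pos: [0.4782, -0.0414, 0.2141]
tcp_rot: [180.0, 0.2, 158.2]
wrist_force: [-1.5, -0.2, -1.0]
opening: 0.0554
```

```bash
python3 -c "
import plan; plan.go(.545,.256,.205,158)"
```

```text
t 4.7 pos [ 0.4782 -0.0414  0.2141] [179.95   0.2  158.17] open 0.0554 F [-1.5 -0.2 -1. ]
shift units [ 1.94 12.04  0.37] roll 0.03 rows>= 6.098462179105689 0.01966797794190258
```

Request:
{"method": "arm_command", "body": {"increments": [[[0.3, 1.8, 0], 0], [[0.6, 3.6, 0], 0], [[0.9, 5.4, 0], 0], [[1.2, 7.2, 0], 0], [[1.4, 9, 0], 0]]}}

```text
time: 5.2
ee_pos: [0.5291, 0.1824, 0.2135]
tcp_rot: [180.0, 0.2, 158.2]
wrist_force: [0.6, -1.0, 1.0]
opening: 0.0561
```

```bash
python3 -c "
from m import *
import plan; plan.go(.545,.256,.205,158)
c=snap('scene','s2');c=snap('top','t2'); bar(c,(.4765,-.0415)); flowers(c)
cv2.imwrite('pics/cropC.png',cv2.resize(c['frame'][130:290,170:440,::-1],None,fx=2.9,fy=2.9,interpolation=cv2.INTER_CUBIC))"
```

```text
t 5.2 pos [0.5291 0.1824 0.2135] [1.7997e+02 1.7000e-01 1.5817e+02] open 0.0561 F [ 0.6 -1.   1. ]
shift units [0.51 2.97 0.34] roll 0.03 rows>= 1.5153204705802394 0.019631065691339714
bar 218 (0.47635865211486816, -0.04196944832801819) (0.0590992234647274, 0.016262251883745193) 68.14240264892578
bar mean [ 0.475935   -0.04184731] ang 67.869484
blue 101 [317.6 204.7] [0.5193 0.0638 0.5188 0.0646 0.0686]
red 55 [406.2 190.1] [ 0.5473 -0.13    0.5462 -0.1302  0.0687]
yellow 110 [376.3 275.7] [ 0.3627 -0.0562  0.3624 -0.0559  0.0686]
```

View pics/cropC.png

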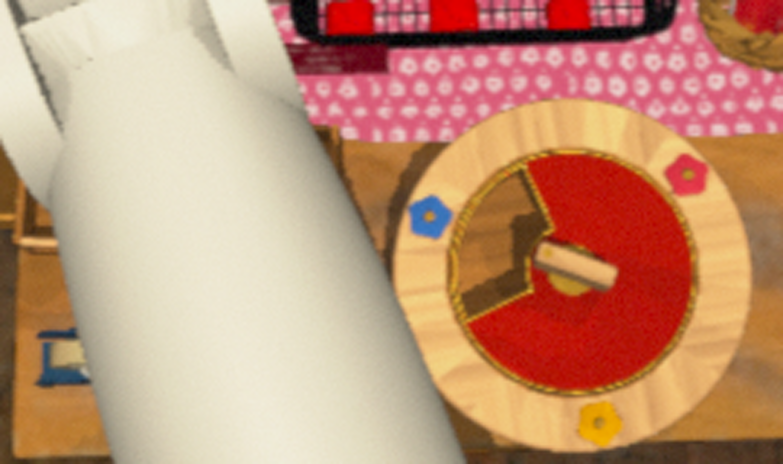

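The lid's opening now points at the blue flower (crop 430,216). The bar is at 68.0° against 67.9° for the flower, and no divider shows in the opening. Next I'll move over the doll.

Request:
{"method": "arm_command", "body": {"increments": [[[0.25, 1.5, 0], 0], [[0.5, 2.95, 0], 0], [[0.5, 2.95, 0], 0], [[0.5, 2.95, 0], 0]]}}

```text
time: 5.7
ee_pos: [0.5448, 0.258, 0.2111]
tcp_rot: [-179.9, 0.0, 158.5]
wrist_force: [-0.6, -0.8, -0.5]
opening: 0.0554
```

```bash
python3 -c "
from m import *
import plan; plan.go(.545,.256,.106,158)
c=snap('scene','s3')
cv2.imwrite('pics/cropD.png',cv2.resize(c['frame'][100:240,220:400,::-1],None,fx=4.2,fy=4.2,interpolation=cv2.INTER_CUBIC))"
```

```text
t 5.7 pos [0.5448 0.258  0.2111] [-1.7994e+02  3.0000e-02  1.5847e+02] open 0.0554 F [-0.6 -0.8 -0.5]
shift units [-0.04 -0.07  4.2 ] roll 0.08 rows>= 2.102610228597364 0.054615696917093316
```

View pics/cropD.png

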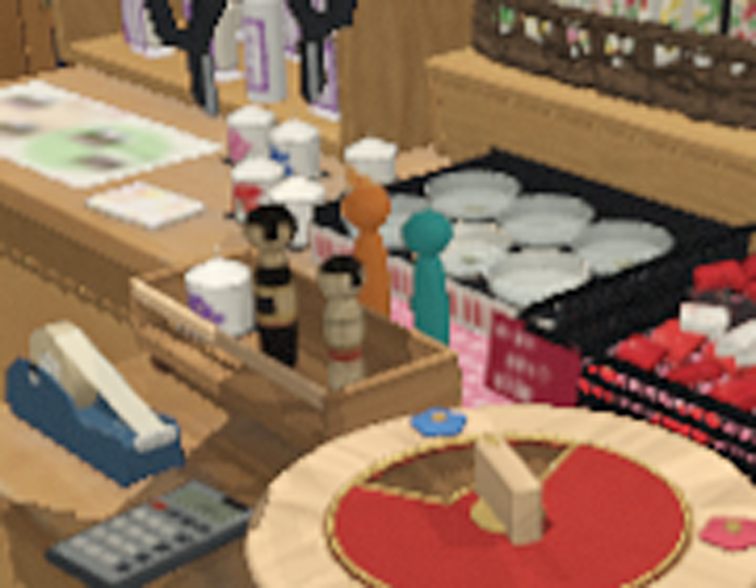

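The jaws at crop (205,100) and (315,100) straddle the black doll at (270,230). I'll descend to the neck.

Request:
{"method": "arm_command", "body": {"increments": [[[0, -0.05, 1], 0], [[0, -0.05, 2], 0], [[0, -0.05, 3], 0], [[0, -0.05, 4], 0], [[0, -0.05, 4.25], 0]]}}

```text
time: 6.25
ee_pos: [0.5432, 0.2542, 0.1026]
tcp_rot: [-179.8, -0.1, 158.3]
wrist_force: [0.5, 0.5, 0.5]
opening: 0.0555
```

Request:
{"method": "arm_command", "body": {"increments": [[[0, 0, 0], 0], [[0, 0, 0], 0], [[0, 0, 0], 0], [[0, 0, 0], 0], [[0, 0, 0], 0]], "claw": 0.95, "force": 25}}

```text
time: 6.75
ee_pos: [0.5434, 0.2543, 0.1033]
tcp_rot: [-179.8, -0.1, 158.3]
wrist_force: [0.8, 0.3, -0.3]
opening: 0.0328
```

```bash
python3 -c "
from m import *
import plan; plan.go(.545,.256,.206,158)
c=snap('scene','s4')
cv2.imwrite('pics/cropE.png',cv2.resize(c['frame'][100:240,220:400,::-1],None,fx=4.2,fy=4.2,interpolation=cv2.INTER_CUBIC))"
```

```text
t 6.75 pos [0.5434 0.2543 0.1033] [-1.7983e+02 -6.0000e-02  1.5833e+02] open 0.0328 F [ 0.8  0.3 -0.3]
shift units [-0.03  0.07 -4.11] roll 0.05 rows>= 2.0545454388416653 0.038303822613545556
```

View pics/cropE.png

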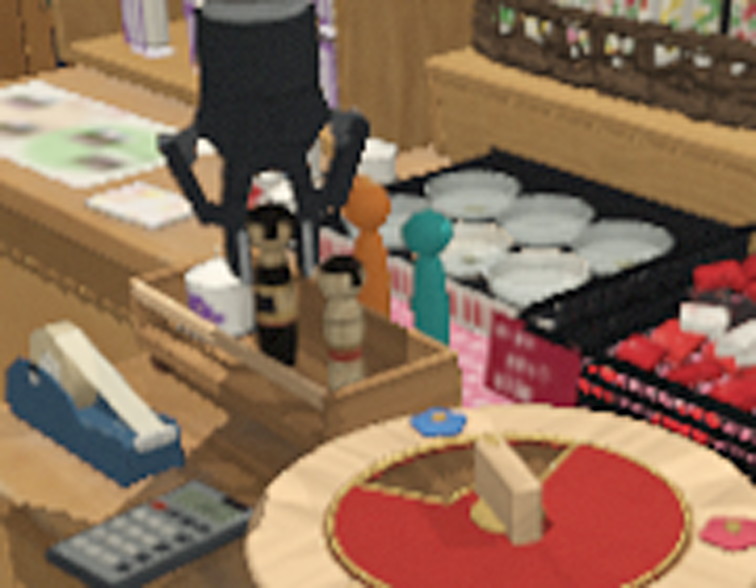

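Request:
{"method": "arm_command", "body": {"increments": [[[0, 0, 0], 0], [[0, 0, 0], 0], [[0, 0, 0], 0]]}}

```text
time: 7.1
ee_pos: [0.5434, 0.2544, 0.1031]
tcp_rot: [-179.8, -0.1, 158.3]
wrist_force: [0.6, 0.3, 0.3]
opening: 0.0322
```

```bash
python3 -c "
from h import *
c=dict(np.load('pics/s0.npz')) if 0 else dict(np.load('pics/scene0.npz'));W=cloud(c)
# half-width profile seen from scene camera
K=c['K'];
for v in range(145,195):
    m=(np.hypot(W[v,:,0]-.5448,W[v,:,1]-.2565)<.028)&(W[v,:,2]>.04)
    u=np.where(m)[0]
    if len(u)>2: z=np.nanmean(c['range_z'][v,u]); print(v,len(u),'w',(len(u)*z/K[0,0]).round(4),'z',np.nanmedian(W[v,u,2]).round(4))
"
```

```text
148 7 w 0.0185 z 0.143
149 10 w 0.0263 z 0.1411
150 11 w 0.0289 z 0.1395
151 12 w 0.0316 z 0.1372
152 13 w 0.0342 z 0.1352
153 14 w 0.0368 z 0.1334
154 13 w 0.0342 z 0.1302
155 12 w 0.0315 z 0.1283
156 12 w 0.0316 z 0.1251
157 10 w 0.0264 z 0.1225
158 8 w 0.0211 z 0.1195
159 5 w 0.0133 z 0.1148
160 7 w 0.0187 z 0.1099
161 7 w 0.0187 z 0.1085
162 8 w 0.0213 z 0.105
163 8 w 0.0213 z 0.1036
164 9 w 0.024 z 0.1002
165 10 w 0.0267 z 0.098
166 10 w 0.0267 z 0.0951
167 10 w 0.0268 z 0.0924
168 9 w 0.0241 z 0.0899
169 10 w 0.0268 z 0.0864
170 10 w 0.0268 z 0.0842
171 10 w 0.0268 z 0.0812
172 10 w 0.0269 z 0.078
173 10 w 0.0269 z 0.0749
174 10 w 0.027 z 0.0721
175 10 w 0.027 z 0.0698
176 10 w 0.027 z 0.0664
177 10 w 0.027 z 0.0636
178 10 w 0.0271 z 0.0601
179 10 w 0.0271 z 0.0572
180 10 w 0.0271 z 0.0546
181 10 w 0.0272 z 0.0505
182 9 w 0.0245 z 0.0489
183 9 w 0.0245 z 0.0458
184 6 w 0.0164 z 0.0425
```

The opening creeps at 32 mm, so the pads sit on the underside of the head (width about 34 mm at z 0.131). I'll regrip 9 mm higher, at 90 mm above the foot, closer to the head's widest part.

Request:
{"method": "arm_command", "body": {"increments": [[[0, 0.05, 0], 0], [[0, 0.05, 0], 0], [[0, 0.05, 0], 0], [[0, 0.05, -0.35], 0], [[0, 0.05, -0.35], 0]], "claw": -0.2}}

```text
time: 7.6
ee_pos: [0.5444, 0.2558, 0.1135]
tcp_rot: [-179.9, 0.0, 158.3]
wrist_force: [0.4, -0.4, -0.5]
opening: 0.0511
```

Request:
{"method": "arm_command", "body": {"increments": [[[0, 0, 0], 0], [[0, 0, 0], 0], [[0, 0, 0], 0], [[0, 0, 0], 0], [[0, 0, 0], 0]], "claw": 0.95}}

```text
time: 8.1
ee_pos: [0.5447, 0.2559, 0.1141]
tcp_rot: [-179.9, 0.1, 158.3]
wrist_force: [-0.2, 0.3, 5.9]
opening: 0.0326
```

Request:
{"method": "arm_command", "body": {"increments": [[[0, 0, 0], 0], [[0, 0, 0], 0]]}}

```text
time: 8.3
ee_pos: [0.5447, 0.2559, 0.1141]
tcp_rot: [-180.0, 0.1, 158.3]
wrist_force: [-0.5, 0.8, 1.5]
opening: 0.0324
```

```bash
python3 -c "
from m import *
import plan; plan.go(.545,.256,.206,158)
c=snap('scene','s5')
cv2.imwrite('pics/cropF.png',cv2.resize(c['frame'][120:210,240:360,::-1],None,fx=6,fy=6,interpolation=cv2.INTER_CUBIC))"
```

```text
t 8.3 pos [0.5447 0.2559 0.1141] [-1.7995e+02  5.0000e-02  1.5833e+02] open 0.0324 F [-0.5  0.8  1.5]
shift units [-0.01  0.01 -3.68] roll 0.05 rows>= 1.8381269968179061 0.038392297970383245
```

View pics/cropF.png

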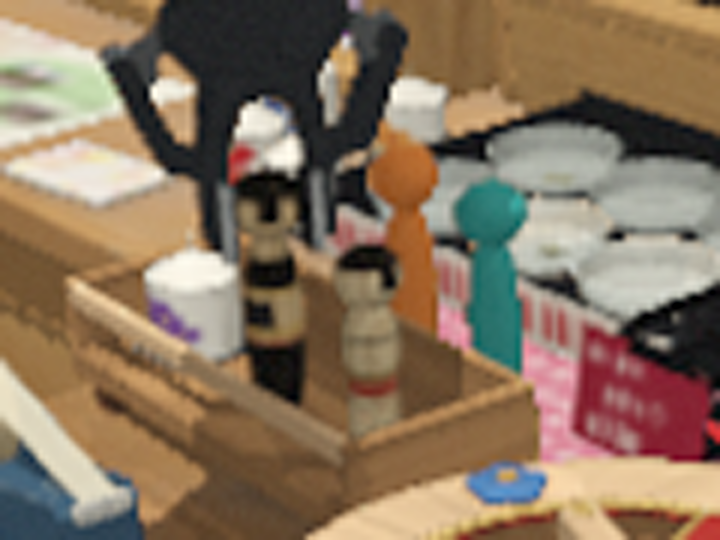

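The pads are beside the head (crop 230,220 and 320,220) and the opening is stable at 32.4 mm. I'll lift slowly.

Request:
{"method": "arm_command", "body": {"increments": [[[0, 0, -0.3], 0], [[0, 0, -0.7], 0], [[0, 0, -1.2], 0], [[0, 0, -1.8], 0], [[0, 0, -2.4], 0]]}}

```text
time: 8.85
ee_pos: [0.5447, 0.256, 0.1759]
tcp_rot: [-180.0, 0.1, 158.3]
wrist_force: [0.1, 0.5, -1.3]
opening: 0.0324
```

Request:
{"method": "arm_command", "body": {"increments": [[[0, 0, -0.6], 0], [[0, 0, -1.2], 0], [[0, 0, -1.6], 0], [[0, 0, -1.6], 0], [[0, 0, -1.6], 0]]}}

```text
time: 9.35
ee_pos: [0.5448, 0.2561, 0.2158]
tcp_rot: [-180.0, 0.1, 158.3]
wrist_force: [-0.4, 0.3, -0.8]
opening: 0.0328
```

```bash
python3 -c "
from m import *
import plan; plan.go(.4992,.0148,.214,158)
c=snap('scene','s6')
cv2.imwrite('pics/cropG.png',cv2.resize(c['frame'][90:220,240:400,::-1],None,fx=4.5,fy=4.5,interpolation=cv2.INTER_CUBIC))"
```

```text
t 9.35 pos [0.5448 0.2561 0.2158] [-1.7998e+02  8.0000e-02  1.5833e+02] open 0.0328 F [-0.4  0.3 -0.8]
shift units [-1.87 -9.64  0.08] roll 0.06 rows>= 4.911093189668668 0.03873713090746318
```

View pics/cropG.png

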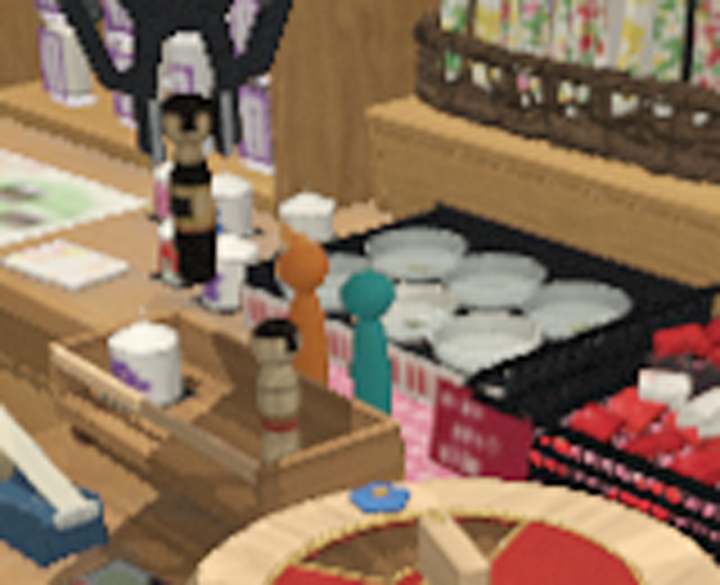

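The doll is held upright (crop 190,190), and the pale doll and candle haven't moved. I'll carry it across gently.

Request:
{"method": "arm_command", "body": {"increments": [[[-0.1, -0.5, 0], 0], [[-0.25, -1.3, 0], 0], [[-0.45, -2.3, 0], 0], [[-0.7, -3.4, 0], 0], [[-0.9, -4.5, 0], 0]]}}

```text
time: 9.9
ee_pos: [0.5231, 0.1414, 0.2146]
tcp_rot: [-179.9, 0.0, 158.3]
wrist_force: [0.4, -0.4, -0.9]
opening: 0.033
```

Request:
{"method": "arm_command", "body": {"increments": [[[-0.2, -1.1, 0], 0], [[-0.45, -2.2, 0], 0], [[-0.65, -3.3, 0], 0], [[-0.85, -4.2, 0], 0], [[-0.95, -4.9, 0], 0]]}}

```text
time: 10.4
ee_pos: [0.499, 0.0168, 0.2142]
tcp_rot: [-179.9, -0.0, 158.3]
wrist_force: [0.1, -0.2, -0.6]
opening: 0.0327
```

```bash
python3 -c "
import plan; plan.go(.4992,.0148,.214,158)"
```

```text
t 10.4 pos [0.499  0.0168 0.2142] [-1.7986e+02 -4.0000e-02  1.5828e+02] open 0.0327 F [ 0.1 -0.2 -0.6]
shift units [-0.04 -0.07  0.01] roll 0.05 rows>= 0.04073987742901578 0.032193345235648874
```

Request:
{"method": "arm_command", "body": {"increments": [[[-0.05, -0.07, 0], 0], [[-0.05, -0.07, 0], 0], [[-0.05, -0.07, 0], 0], [[-0.05, -0.07, 0], 0], [[-0.05, -0.07, 0], 0]]}}

```text
time: 10.9
ee_pos: [0.4995, 0.0153, 0.2141]
tcp_rot: [-179.9, -0.0, 158.3]
wrist_force: [0.8, 0.0, 0.3]
opening: 0.0326
```

```bash
python3 - <<'E'
from m import *
import plan; plan.go(.4992,.0148,.096,158)
c=snap('scene','s7'); W=cloud(c)
cv2.imwrite('pics/cropH.png',cv2.resize(c['frame'][110:270,250:430,::-1],None,fx=3.7,fy=3.7,interpolation=cv2.INTER_CUBIC))
from scipy.optimize import least_squares
for z in np.arange(.115,.25,.01):
    m=(np.hypot(W[...,0]-.4992,W[...,1]-.0155)<.02)&(W[...,2]>=z)&(W[...,2]<z+.01); Q=W[m]
    if len(Q)<6: continue
    r=least_squares(lambda p:np.hypot(*(Q[:,:2]-p).T)-.0135,[.4992,.0155],loss='soft_l1',f_scale=.001).x
    print(z.round(3),len(Q),r.round(4),Q[:,2].min().round(4))
E
```

```text
t 10.9 pos [0.4995 0.0153 0.2141] [-1.7986e+02 -5.0000e-02  1.5833e+02] open 0.0326 F [0.8 0.  0.3]
shift units [ 0.   -0.01  4.72] roll 0.06 rows>= 2.362100321688639 0.0387342288989718
0.125 13 [0.5026 0.0208] 0.1316
0.135 42 [0.5018 0.0199] 0.1352
0.145 50 [0.5016 0.019 ] 0.1452
0.155 50 [0.5011 0.0187] 0.1553
0.165 54 [0.5014 0.0186] 0.165
0.175 52 [0.5006 0.0186] 0.1751
0.185 55 [0.502  0.0191] 0.1851
0.195 55 [0.5035 0.0203] 0.1952
0.205 52 [0.507 0.021] 0.2051
0.215 51 [0.5013 0.0155] 0.2151
0.225 80 [0.5005 0.0145] 0.2251
0.235 88 [0.5047 0.0177] 0.2352
0.245 8 [0.5041 0.0114] 0.2452
```

View pics/cropH.png

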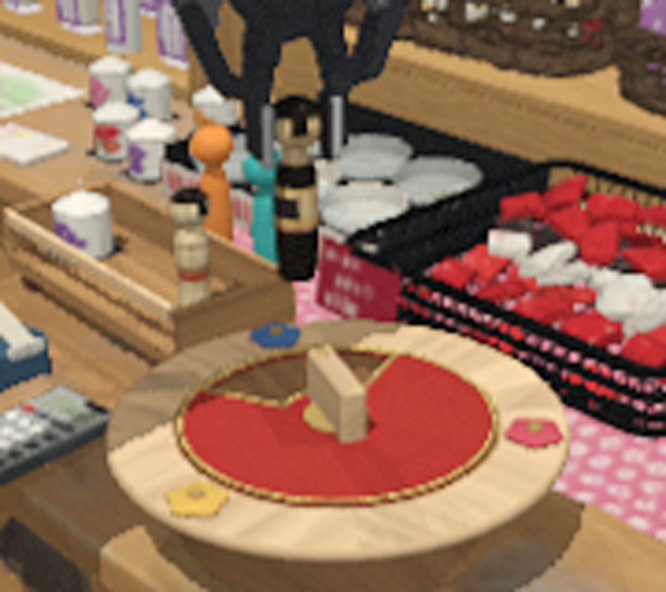

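The doll hangs plumb over the opening, with its foot at about z 0.131. The measured offset is about 3 mm outward, so I'll shift 2 mm inward while lowering.

Request:
{"method": "arm_command", "body": {"increments": [[[0, -0.08, 0.4], 0], [[0, -0.08, 0.9], 0], [[0, -0.08, 1.4], 0], [[0, -0.08, 1.8], 0], [[0, -0.08, 2.0], 0]]}}

```text
time: 11.45
ee_pos: [0.4981, 0.0133, 0.1624]
tcp_rot: [-179.8, -0.1, 158.3]
wrist_force: [0.2, 0.7, -0.8]
opening: 0.0325
```

```bash
python3 - <<'E'
from m import *
import plan; plan.go(.4992,.0148,.096,158)
c=snap('scene','s8')
cv2.imwrite('pics/cropI.png',cv2.resize(c['frame'][130:250,270:410,::-1],None,fx=4.7,fy=4.7,interpolation=cv2.INTER_CUBIC))
E
```

```text
t 11.45 pos [0.4981 0.0133 0.1624] [-1.7982e+02 -1.5000e-01  1.5833e+02] open 0.0325 F [ 0.2  0.7 -0.8]
shift units [-0.02  0.08  2.66] roll 0.05 rows>= 1.328695982088209 0.03793404808431951
```

View pics/cropI.png

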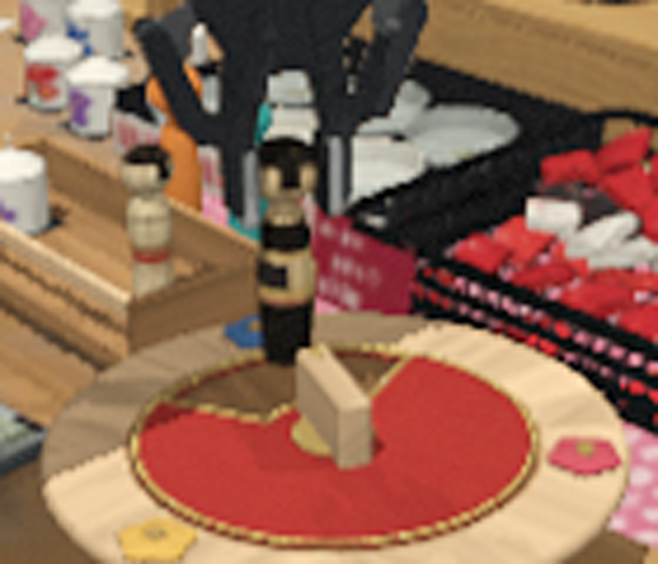

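Request:
{"method": "arm_command", "body": {"increments": [[[0, 0, 0.4], 0], [[0, 0, 0.9], 0], [[0, 0, 1.4], 0], [[0, 0, 1.9], 0], [[0, 0, 2.25], 0]]}}

```text
time: 12.0
ee_pos: [0.4974, 0.0131, 0.1044]
tcp_rot: [-179.8, -0.2, 158.3]
wrist_force: [-0.2, 0.7, -0.4]
opening: 0.0325
```

Request:
{"method": "arm_command", "body": {"increments": [[[0, 0, 0.05], 0], [[0, 0, 0.1], 0], [[0, 0, 0.15], 0], [[0, 0, 0.2], 0], [[0, 0, 0.25], 0]]}}

```text
time: 12.5
ee_pos: [0.4977, 0.0131, 0.0985]
tcp_rot: [-179.8, -0.2, 158.3]
wrist_force: [0.1, -0.2, -1.5]
opening: 0.0326
```

```bash
python3 - <<'E'
from m import *
import plan; plan.go(.4992,.0148,.096,158)
c=snap('scene','s9')
cv2.imwrite('pics/cropJ.png',cv2.resize(c['frame'][130:250,270:410,::-1],None,fx=4.7,fy=4.7,interpolation=cv2.INTER_CUBIC))
E
```

```text
t 12.5 pos [0.4977 0.0131 0.0985] [-179.8    -0.19  158.33] open 0.0326 F [ 0.1 -0.2 -1.5]
shift units [-0.03  0.08  0.1 ] roll 0.05 rows>= 0.06703097441306798 0.03808241912714219
```

View pics/cropJ.png

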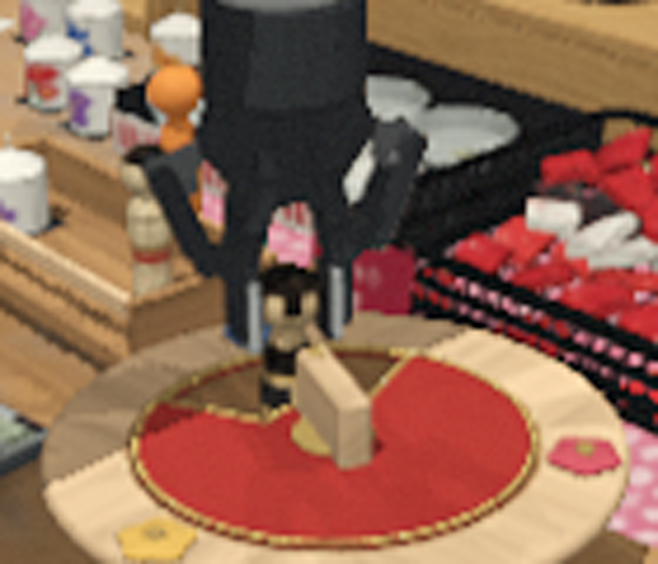

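The doll is in the opening with its foot about 2 mm above the floor. I'll creep down in 1 mm-class steps until there is contact force.

Request:
{"method": "arm_command", "body": {"increments": [[[0, 0, 0.03], 0], [[0, 0, 0.06], 0], [[0, 0, 0.08], 0], [[0, 0, 0.08], 0]]}}

```text
time: 12.95
ee_pos: [0.4975, 0.0131, 0.0962]
tcp_rot: [-179.8, -0.2, 158.3]
wrist_force: [0.6, -0.3, -0.6]
opening: 0.0324
```

Request:
{"method": "arm_command", "body": {"increments": [[[0, 0, 0.02], 0], [[0, 0, 0.04], 0], [[0, 0, 0.06], 0], [[0, 0, 0.06], 0]]}}

```text
time: 13.35
ee_pos: [0.4979, 0.0133, 0.0961]
tcp_rot: [-179.9, -0.1, 158.3]
wrist_force: [-3.0, 0.6, 9.5]
opening: 0.0326
```

There is contact (9.5 N upward) at TCP z 0.096, as predicted. I'll ease off and then open.

Request:
{"method": "arm_command", "body": {"increments": [[[0, 0, 0], 0], [[0, 0, 0], 0]]}}

```text
time: 13.55
ee_pos: [0.498, 0.0133, 0.0961]
tcp_rot: [-179.9, -0.1, 158.3]
wrist_force: [0.9, 0.6, 1.0]
opening: 0.0322
```

Request:
{"method": "arm_command", "body": {"increments": [[[0, 0, 0], 0], [[0, 0, 0], 0], [[0, 0, 0], 0], [[0, 0, 0], 0], [[0, 0, 0], 0]], "claw": -0.3}}

```text
time: 14.05
ee_pos: [0.498, 0.0133, 0.0961]
tcp_rot: [-179.9, -0.1, 158.3]
wrist_force: [0.3, -0.3, 0.6]
opening: 0.0558
```

Request:
{"method": "arm_command", "body": {"increments": [[[0, 0, -0.4], 0], [[0, 0, -1], 0], [[0, 0, -2], 0], [[0, 0, -3.5], 0], [[0, 0, -5], 0]]}}

```text
time: 14.55
ee_pos: [0.4981, 0.0135, 0.2237]
tcp_rot: [-179.9, -0.1, 158.3]
wrist_force: [1.5, 0.5, 0.7]
opening: 0.0553
```

Request:
{"method": "arm_command", "body": {"increments": [[[0, 1.5, 0], 0], [[0, 3, 0], 0], [[0, 4.5, 0], 0], [[0, 6, 0], 0], [[0, 6, 0], 0]]}}

```text
time: 15.05
ee_pos: [0.5544, 0.1563, 0.2238]
tcp_rot: [-179.9, -0.1, 158.5]
wrist_force: [-0.6, 0.3, -1.0]
opening: 0.0553
```

```bash
python3 - <<'E'
from m import *
c=snap('scene','s10')
cv2.imwrite('pics/cropK.png',cv2.resize(c['frame'][130:260,260:410,::-1],None,fx=4.4,fy=4.4,interpolation=cv2.INTER_CUBIC))
W=cloud(c)
for z in np.arange(.08,.13,.01):
    m=(np.hypot(W[...,0]-.498,W[...,1]-.0135)<.03)&(W[...,2]>=z)&(W[...,2]<z+.01); Q=W[m]
    if len(Q): print('s',z.round(2),len(Q),Q.mean(0).round(4),Q[:,2].max().round(4))
c=snap('top','t10')
cv2.imwrite('pics/cropL.png',cv2.resize(c['frame'][150:290,290:440,::-1],None,fx=4,fy=4,interpolation=cv2.INTER_CUBIC))
W=cloud(c); bar(c,(.4765,-.0415))
m=(np.hypot(W[...,0]-.498,W[...,1]-.0135)<.03)&(W[...,2]>=.075)&(W[...,2]<.14); Q=W[m]; print('t',len(Q),Q.min(0),Q.max(0))
import plan; plan.go(.498,.0135,.2,158)
E
```

```text
s 0.08 37 [0.4934 0.012  0.0852] 0.0897
s 0.09 24 [0.4943 0.0094 0.0942] 0.0994
s 0.1 48 [0.4906 0.0067 0.106 ] 0.1099
s 0.11 72 [0.4921 0.0075 0.1155] 0.12
s 0.12 53 [0.4962 0.0128 0.1228] 0.1257
bar 218 (0.476422518491745, -0.04197269678115845) (0.05908401310443878, 0.016478898003697395) 67.91624450683594
bar mean [ 0.4760523  -0.04170224] ang 67.83401
t 219 [ 0.48076228 -0.00286631  0.07502925] [0.51241632 0.03083124 0.12628109]
t 15.15 pos [0.5535 0.1536 0.2241] [-1.7987e+02 -5.0000e-02  1.5842e+02] open 0.0555 F [-1.3  0.3  0.2]
shift units [ 0.   -6.02  0.98] roll 0.07 rows>= 3.0519475096934645 0.04886787522143238
```

View pics/cropK.png

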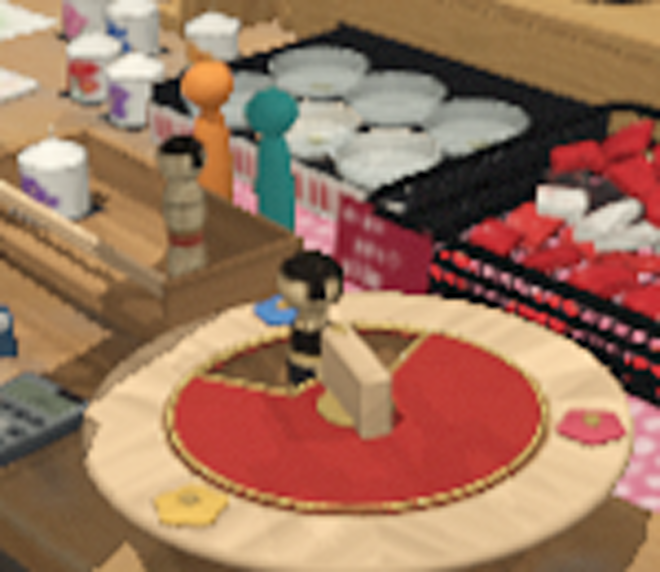

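View pics/cropL.png

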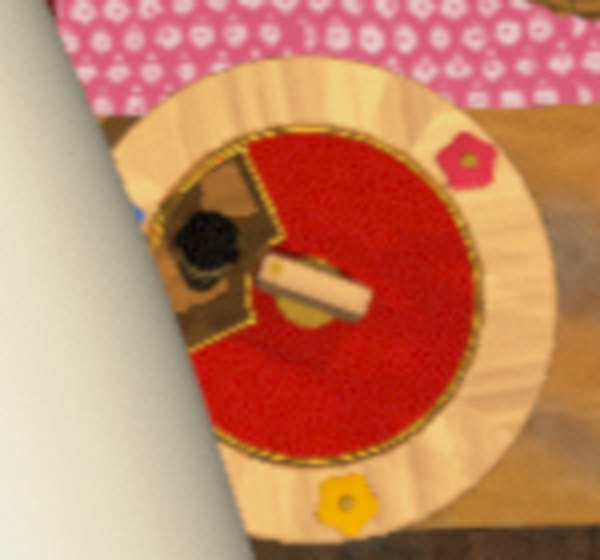

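Request:
{"method": "arm_command", "body": {"increments": [[[0, 0, 0], 0], [[0, 0, 0], 0], [[0, 0, 0], 0], [[0, 0, 0], 0], [[0, 0, 0], 0]]}}

```text
time: 15.65
ee_pos: [0.5535, 0.1532, 0.2243]
tcp_rot: [-179.9, -0.0, 158.4]
wrist_force: [0.4, 0.2, 0.0]
opening: 0.0558
```

```bash
python3 - <<'E'
from m import *
c=snap('top','t11');W=cloud(c)
m=(np.hypot(W[...,0]-.498,W[...,1]-.0135)<.03)&(W[...,2]>=.075)&(W[...,2]<.14); Q=W[m]; print('doll',len(Q),Q.min(0).round(4),Q.max(0).round(4)); bar(c,(.4765,-.0415))
print(get_obs()['qd'].round(2)); print(job_done())
E
```

```text
doll 223 [ 0.4807 -0.003   0.076 ] [0.5131 0.0307 0.1287]
bar 217 (0.47613030672073364, -0.04194609820842743) (0.059313200414180756, 0.0163414366543293) 67.68284606933594
bar mean [ 0.47588748 -0.04182221] ang 67.85607
[ 0.14  0.12  0.07 -0.04 -0.12  0.02]
the job is handed in; nothing more can be done
None
```

The lid is turned to the blue flower and the black doll is in that compartment. The job is handed in at about 16 s of the 61 s allowed; no verdict was reported.

- **Lid:** I turned it about 50° counter-clockwise by its bar. In the last check the bar was at 67.8° against 67.9° for the blue flower, and the picture after the turn showed no divider in the opening.
- **Doll:** I lifted it straight up off the stand, carried it across and lowered it until I felt about 9.5 N of floor contact, then let go. In the last checks its head was centred at about (0.497, 0.014), roughly 2–3 mm from the opening's centre. Its top read about 0.126–0.129 m against 0.124 m expected; the camera also read it 1–3 mm high before the lift. It looked upright in the picture, but I did not measure its tilt after release.
- **Pale doll and candle:** they looked undisturbed in the last pictures; I did not re-measure their positions.
- **Arm:** it had stopped well clear, touching nothing.

My first grip sat low, on the underside of the doll's head. I regripped about 10 mm higher before lifting.

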